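# Turn a controller module over the step of a soldering jig and push it home

### The job

Turn the controller module over without picking it up, so that its underside can be soldered: push it with the fingertips against the front face of the dark soldering jig, tip it up on edge there and over the step, so that it lies on its grey cooling plate on the jig's deck with the black socket strips facing up, and then push it back across the deck until its board edge is fully home under the hold-down bar, square against the fence. Only push, gently; never pinch or lift the module, and leave the screwdriver, the tape roll and the pliers where they are.

Things in the scene. Friction and masses are not known exactly. Their poses are not given: they have to be found in the camera images.
- module: controller module, 84 x 60 x 15.5 mm, 70 g, standing on two black socket strips (62 x 5 x 10 mm, along x at y = +-22.5 mm): green board 84 x 60 x 2.5 mm with its underside 10 mm up, and on top of it a grey aluminium cooling plate 83 x 58 x 3 mm. Origin: centre of its foot. z: from strips to plate (up at the start). x: along the 84 mm, at the start towards the jig, within 0.25 rad of the jig's x.
- module_far_edge (a point): middle of the module's 60 mm board edge that faces the jig at the start (x = +42 mm, 11.25 mm above the foot). Pushed against the front face, the module tips up about this edge. The standing module must be pushed some 20 to 30 degrees past upright before it drops onto the deck, where this edge at first overhangs the step by 15 to 35 mm, facing the robot.
- module_near_edge (a point): middle of the other 60 mm board edge (x = -42 mm, 11.25 mm above the foot), the one to push on and raise. Pressed towards the jig with 5 to 10 N it follows rising fingertips by friction; once it is some 25 degrees up it slides freely on the front of fingers that lean back a little. Turned over, it is the edge that goes under the bar, 3 to 5.5 mm above the deck.
- jig: fixed dark soldering jig, 146 mm deep (x), 170 mm wide (y), its flat deck 16.5 mm above the bench behind an upright front face. Origin: middle of the front face's foot; x runs back into the jig, y along the front face. The fence, 150 mm wide, stands 128 mm behind the front face; the light aluminium bar on it reaches 5 mm forward, 9.5 mm above the deck, and is 8 mm thick, with screw heads on top.
- driver: blue screwdriver, 169 x 25 x 30 mm, lying on the bench right of the jig; origin at the centre of its underside, x along it; leave it alone
- tape: roll of amber tape, 60 x 69 x 20 mm, lying flat left of the jig; origin at the centre of its underside; leave it alone
- pliers: red-handled cutting pliers, 126 x 50 x 13 mm, lying left of the module; origin at the centre of the underside, x along them; leave them alone
Not all that is in view belongs to the job. Leave any pink or yellow look-alike of the module alone.

How it is judged:
On the way, in this order (a step that is already met when the one before it is completed fails the run):
1. the module is tipped up against the front face of the jig (angle between module's own z axis and vertical between 0.7 and 2 rad and x of module_far_edge in the frame of jig between -0.03 and 0.02 m and height (world z) of module_far_edge below 0.03 m), for 0.05 s.
2. the module lies upside down on the jig's deck, not yet under the bar (angle between module's own z axis and vertical above 2.9 rad and x of module_near_edge in the frame of jig between 0.035 and 0.118 m and linear speed of module below 0.1 m/s), for 0.1 s.
At the end, for the whole second after the job is handed in: The module lies upside down on the deck (within 0.1 rad), its leading board edge under the bar within 3.5 mm of the fence, square to the jig within 0.06 rad and wholly under the bar's width (centre within 45 mm of the jig's middle), at rest (angle between module's own z axis and vertical above 3.04 rad and x of module_near_edge in the frame of jig above 0.1245 m and angle between the x axis of module and the x axis of jig, either way round below 0.06 rad and y of module in the frame of jig between -0.045 and 0.045 m and linear speed of module below 0.01 m/s and height (world z) of module_near_edge below 0.026 m); the robot touches nothing.
It fails at once if the module is lifted or carried (its far edge rises over 45 mm) (height (world z) of module_far_edge above 0.045 m).
It fails at once if the module is pinched or pressed hard (over 35 N from the fingers) (contact force between the fingers and module above 35 N).
It fails at once if the screwdriver, the tape roll or the pliers are moved by more than 20 mm (distance of any of driver, tape, pliers from where it was at the start of the episode above 0.02 m).
It also fails if it takes over 67 s, if anything falls off the work surface, if the arm or the gripper's body presses on something with over 40 N, if the wrist force passes 120 N, or if a joint passes its speed limit or range.

### The arm

A 6-joint arm with a two-finger parallel gripper is mounted at the origin on a cart in front of the work surface, level with it; the furniture and walls round the work are solid. World frame = base frame: x ahead of the robot, y to its left, z up, the work surface at z = 0. Lengths are in m, angles in rad, forces in N, time in s.
With the tool pointing down it reaches from about 0.325 to 0.9 m from the base axis. Payload 3.5 kg.
Tool frame: the origin (TCP) lies where the fingers leave the gripper's body, on its centre line; the fingertips stand 73 mm ahead of it and the grasp point (between the pads) lies 54 mm ahead of it (pinch_z is the distance from the TCP to the grasp point, in m); z points along the fingers, y is the line along which they close (so a half turn about z gives the same grasp; the last joint's range is limited). The gripper opens to 85 mm and grips with 20 to 120 N. Pads are 22 mm wide; open, the fingers measure 114 mm over their backs; the gripper's body (76 mm by 85 mm) begins 54 mm behind the grasp point. The pads swing forward as they close: fully open they stand 13 mm farther back than shut.
Start: joints at [1.037, 0.276, -0.026, 1.268, 0, 1.467], TCP at [0.261, 0.568, 0.304] pointing down, gripper open.
Joint ranges: [-3.12, 3.12], [-0.85, 1.88], [-1.08, 1.24], [-1.95, 2.15], [-1.57, 1.53], [-3.14, 3.14]. Speed limits (rad/s): [2.57, 2.57, 3.14, 3.14, 3.14, 3.14].

### API

Orientations are given as a unit quaternion [w, x, y, z].
In Python, from rig import * gives the robot as it stands.
- The arm moves only by the tool drive_tool, never from a script. Its argument "moves" is a list of rows, each an object with "hand": the gripper's target within -1 to 1 (shut at 1, half-way at 0, fully open at -1); "dp": the shift along the tool's x, y, z in m, a list of three; "turn": the turn about the tool's z in degrees. In form: [{"hand": hand, "dp": [tx, ty, tz], "turn": turn}, ...]. A call has 1 to 20 rows; each row shifts and turns the commanded pose from where the row before left it, along the tool's axes as they then stand; what a row does not reach is not made up. A row lasts 1/12 s, in which the tool goes at most 41.7 mm and 7.16 degrees, less where a joint would pass 70% of its speed; a pose out of reach is approached as far as the arm can. A call with a gripper value outside its range is refused whole. The fingers move at their own pace and stop on an object; the grip force is fixed at half the most. Time passes only in rows, so rows that do not move let the fingers close. It gives the time, the measured TCP pose, the force, the opening and the grip force at its end, in the units of the state.
- sense(): the state, without advancing time (a new reading comes with each control period).
- read_camera(name): name is "scene" or "side" or "wrist"; returns a dict with "img" (480x640x3 uint8, red, green, blue), "z_map" (480x640 float32, m along the optical axis (not along the pixel's ray), 0 where there is no reading), "vfov" (degrees; the focal length in pixels is half the picture's height over the tangent of half this angle, whatever the lens; pixels are square), "cx", "cy" (the principal point, pixels), "distortion" ([k1, k2, p1, p2, k3] as OpenCV has them; the pictures are not rectified), "R" (3x3) and "t" (3): a world point X has camera coordinates R X + t. Camera axes: x right, y down, z forward; pixel columns grow to the right and rows downward; lengths in m; the calibration is good to about 2 mm. A picture is of the moment at which its call begins.
- close_job(): hands the job in; it is judged then, once.
Trained networks look in a picture, given as the dict that the camera call returned (one of the last four; its "shot" number tells which), for a name from the list of things; names that differ only in an ending like _2 or _b are one class to them, and where a whole thing is asked for, a point or a joint stands for the part that bears it (a point fixed in the world has none). Each returns a list of dicts, best first, with "conf" (0 to 1); they miss things now and then, are a little off and sometimes report something else, mostly with a low value. They report only what shows in the picture. A call takes as long as a camera call. They do not tell look-alikes from the thing itself.
- regions_of(picture, query): "mask" (480x640 bool, what is visible of it) and "extent" ([left, top, right, bottom] in pixels, round what is visible of it).
The state is a dict: "t": time; "q": joint angles; "qvel": joint speeds; "effort": joint torques, N m; "eef_pos": TCP position; "orientation": TCP orientation; "force": force on the tool from outside, world axes, zero at the start; "ft_torque": the same for the moment, N m; "gripper_width": opening from 0.0 (shut) to 1.0 (fully open); "grasp_force": force on a finger pad.
Only numpy, scipy, OpenCV 4.12 (cv2) and the standard library are available. Lean on these libraries where they do the work, as an engineer would, in place of code of your own. Each camera call takes 0.05 s, during which the arm holds its last target. There are 200 camera calls.

## Working session

There is one attempt and no reset: what is moved stays moved. The work goes in short steps, Python scripts to look and compute and a tool call to move; the robot and the scene stay as the last step left them, time stands still between calls to the robot, and variables do not carry over. Pictures are saved under pics/ and viewed, at most 10 in all, crops included, and the job is handed in when it is done.

Besides the shell and the picture viewer there is one more tool, called by a JSON object that holds its "name" and its "arguments". drive_tool: Moves the arm, as the interface text tells. Its arguments: {"type":"object","properties":{"moves":{"type":"array"}},"required":["moves"]}

```bash
mkdir -p pics; ls; cat > h.py <<'E'
from rig import *
import numpy as np, cv2
def K(p):
    f=240/np.tan(np.radians(p["vfov"])/2); return np.array([[f,0,p["cx"]],[0,f,p["cy"]],[0,0,1]])
def pts(p,mask):
    v,u=np.nonzero(mask&(p["z_map"]>0)); z=p["z_map"][v,u].astype(float)
    n=cv2.undistortPoints(np.stack([u,v],1).astype(float).reshape(-1,1,2),K(p),np.array(p["distortion"])).reshape(-1,2)
    c=np.c_[n*z[:,None],z]; return (c-p["t"])@p["R"], u, v
def save(p,n): cv2.imwrite("pics/"+n,cv2.cvtColor(p["img"],cv2.COLOR_RGB2BGR))
E
python3 - <<'E'
from h import *
s=sense(); print(s)
a=read_camera("scene"); b=read_camera("side")
cv2.imwrite("pics/a.png",cv2.resize(np.vstack([a["img"],b["img"]])[:,:,::-1],(400*1,600)))
save(a,"scene.png")
for p in (a,b):
  print(p["R"],p["t"],p["vfov"])
  for q in ("module","jig","driver","tape","pliers"):
    for r in regions_of(p,q)[:3]:
      P,_,_=pts(p,r["mask"]); print(q,round(r["conf"],2),r["extent"],len(P))
      if len(P): print(np.percentile(P,[2,50,98],axis=0).round(3).tolist())
E
```

```text
pics
{'t': 0.0, 'q': array([ 1.03660528e+00,  2.77127886e-01, -2.78825917e-02,  1.26800880e+00,
        3.66948825e-06,  1.46739952e+00]), 'qvel': array([-0.00025257, -0.00105058, -0.00044691, -0.00030871,  0.00038342,
       -0.00028754]), 'effort': array([ 1.78168061e-04, -4.45515418e+01,  2.95199329e+01,  1.63357024e-02,
       -2.42809656e-04,  9.40619913e-06]), 'eef_pos': array([0.26068435, 0.56735671, 0.3027619 ]), 'orientation': array([-3.50102176e-04,  2.13735260e-01,  9.76890988e-01, -1.05489649e-03]), 'force': array([-0.4413261 , -0.27042451,  0.23855253]), 'ft_torque': array([ 0.05190869, -0.03081999,  0.01569372]), 'grasp_force': 0.0, 'gripper_width': 0.9983408735786499}
[[-0.90261905 -0.43034874  0.0088774 ]
 [-0.19343037  0.38710654 -0.90151718]
 [ 0.38453028 -0.81544374 -0.43265226]] [0.51524551 0.08107406 1.00618923] 46.0281274948086
module 0.85 [335.2, 238.8, 363.1, 259.1] 336
[[0.269, 0.052, 0.002], [0.468, 0.106, 0.016], [0.489, 0.612, 0.281]]
module 0.84 [343.9, 272.0, 380.1, 298.7] 969
[[0.356, 0.174, 0.003], [0.394, 0.223, 0.016], [0.436, 0.261, 0.018]]
module 0
[... 723 characters left out ...]
.13, 0.021]]
module 0.86 [204.7, 235.0, 265.7, 271.2] 1325
[[0.359, 0.172, 0.015], [0.396, 0.212, 0.019], [0.434, 0.256, 0.022]]
module 0.64 [263.7, 309.1, 334.8, 367.6] 1996
[[0.333, -0.031, 0.015], [0.373, 0.0, 0.018], [0.416, 0.033, 0.021]]
jig 0.75 [324.9, 182.8, 453.5, 280.0] 6765
[[0.557, 0.019, 0.008], [0.63, 0.093, 0.02], [0.701, 0.187, 0.038]]
driver 0.68 [365.9, 274.7, 459.0, 319.7] 908
[[0.483, -0.044, 0.007], [0.521, -0.035, 0.024], [0.638, -0.019, 0.032]]
tape 0.76 [327.5, 169.8, 360.2, 197.6] 676
[[0.633, 0.224, 0.004], [0.661, 0.254, 0.019], [0.689, 0.286, 0.024]]
pliers 0.79 [261.3, 183.5, 303.2, 232.3] 590
[[0.482, 0.221, 0.007], [0.532, 0.265, 0.014], [0.587, 0.297, 0.017]]
```

View pics/scene.png

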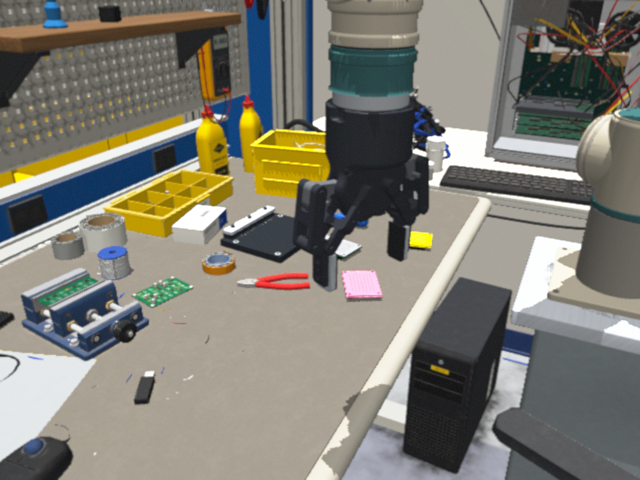

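The scene view shows the grey module at about (347,250) in front of the dark jig (265,235). The pink (362,284) and yellow (421,240) look-alikes are to be left alone.

```bash
cat >> h.py <<'E'
def rect(P):
    (c,s,a)=cv2.minAreaRect((P[:,:2]*1000).astype(np.float32)); return np.round(c,1),np.round(s,1),round(a,1)
E
python3 - <<'E'
from h import *
b=read_camera("side")
cv2.imwrite("pics/side.png",cv2.resize(b["img"][150:400,180:500,::-1],(768,600),interpolation=cv2.INTER_CUBIC))
for q in ("module","jig"):
    r=regions_of(b,q)[0]; P,_,_=pts(b,r["mask"]); print(q,r["extent"])
    z=P[:,2]; print(np.histogram(z,bins=np.arange(0,.045,.003)))
    if q=="module": print(rect(P[(z>.014)&(z<.024)]))
    else:
        D=P[(z>.014)&(z<.023)]; print(rect(D)); B=P[z>.03]; print("bar",rect(B))
        F=P[z<.012]; 
        if len(F)>20: print("front",cv2.fitLine((F[:,:2]*1000).astype(np.float32),cv2.DIST_HUBER,0,.01,.01).ravel())
E
```

```text
module [203.4, 236.7, 265.4, 272.2]
(array([  0,   2,  20,   4,  30, 308, 898,  81,   1,   0,   0,   0,   0,
         0]), array([0.   , 0.003, 0.006, 0.009, 0.012, 0.015, 0.018, 0.021, 0.024,
       0.027, 0.03 , 0.033, 0.036, 0.039, 0.042]))
(array([397.1, 215.8]), array([63.5, 84.1]), 28.1)
jig [326.6, 183.5, 454.5, 280.5]
(array([   0,   10,   85,  169,  161,  558, 3709, 1040,   21,   34,   86,
        300,  434,   55]), array([0.   , 0.003, 0.006, 0.009, 0.012, 0.015, 0.018, 0.021, 0.024,
       0.027, 0.03 , 0.033, 0.036, 0.039, 0.042]))
(array([632.7, 105.1]), array([174.5, 148.2]), 85.1)
bar (array([693.5,  97.9]), array([150.8,  26.3]), 85.4)
front [  0.6677387   -0.74439573 594.5552      55.134823  ]
```

View pics/side.png

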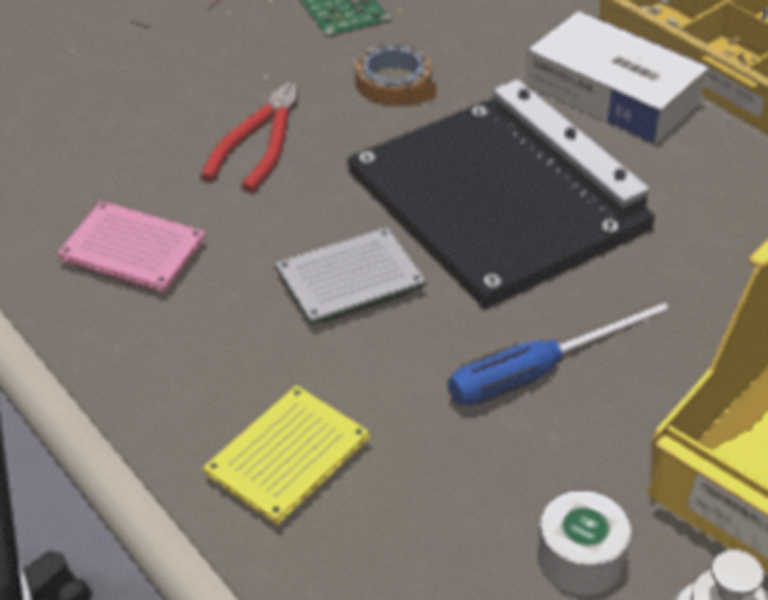

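The grey module in the crop is at (350,275), clear of the driver (510,370). Jig yaw is about -4.8° and its front middle is near (0.560, 0.111). I'll move above and behind the near edge with tool y along jig y.

{"name": "drive_tool", "arguments": {"moves": [{"hand": 0.3,"dp": [0,0,0],"turn": -6.6},{"hand": 0.3,"dp": [0,0,0],"turn": -6.6},{"hand": 0.3,"dp": [0,0,0],"turn": -6.7},{"hand": 0.3,"dp": [-0.013,-0.03,0.006],"turn": 0},{"hand": 0.3,"dp": [-0.013,-0.03,0.006],"turn": 0},{"hand": 0.3,"dp": [-0.013,-0.03,0.006],"turn": 0},{"hand": 0.3,"dp": [-0.013,-0.03,0.006],"turn": 0},{"hand": 0.3,"dp": [-0.013,-0.03,0.006],"turn": 0},{"hand": 0.3,"dp": [-0.013,-0.03,0.006],"turn": 0},{"hand": 0.3,"dp": [-0.013,-0.03,0.006],"turn": 0},{"hand": 0.3,"dp": [-0.013,-0.03,0.006],"turn": 0},{"hand": 0.3,"dp": [-0.013,-0.03,0.006],"turn": 0},{"hand": 0.3,"dp": [-0.013,-0.03,0.006],"turn": 0},{"hand": 0.3,"dp": [-0.013,-0.03,0.006],"turn": 0},{"hand": 0.3,"dp": [-0.013,-0.03,0.006],"turn": 0},{"hand": 0.3,"dp": [-0.013,-0.03,0.006],"turn": 0},{"hand": 0.3,"dp": [-0.013,-0.03,0.006],"turn": 0},{"hand": 0.3,"dp": [0,0,0],"turn": 0}]}}

```text
t: 2.25
eef_pos: [0.4084, 0.1301, 0.2192]
orientation: [0.0, 0.045, 0.999, -0.001]
force: [0.3, 0.4, 0.6]
gripper_width: 0.351
grasp_force: 0.0
```

```bash
python3 - <<'E'
from h import *
s=sense(); print(s["t"],s["eef_pos"].round(4),s["orientation"].round(4),s["gripper_width"],s["force"].round(1),s["q"].round(2))
out=[]
for n in ("side","wrist","scene"):
  b=read_camera(n); out.append(cv2.resize(b["img"],(400,300)))
  print(n, b["R"].round(2).tolist(), (-b["R"].T@b["t"]).round(3))
  for q in ("module","jig"):
   for r in regions_of(b,q)[:3]:
    P,u,v=pts(b,r["mask"]); z=P[:,2]
    if len(P)<200: continue
    c=np.median(b["img"][v,u],axis=0)
    k=(z>.011)&(z<.024); print(q,r["conf"],r["extent"],c,rect(P[k]))
    if (z>.03).sum()>50: print("bar",rect(P[(z>.03)&(z<.042)]))
  if n=="side":
    # lowest points of fingers
    P,u,v=pts(b,np.ones((480,640),bool)); t=s["eef_pos"]
    k=(abs(P[:,0]-t[0])<.03)&(abs(P[:,1]-t[1])<.08)&(P[:,2]>.05)&(P[:,2]<t[2])
    print("finger",len(P[k]), np.percentile(P[k],[0.5,2,50,98,99.5],axis=0).round(4).tolist())
o=np.vstack([np.hstack(out[:2]),np.hstack([out[2],out[2]*0])]); cv2.imwrite("pics/c.png",o[:,:,::-1])
E
```

```text
2.25 [0.4084 0.1301 0.2192] [ 1.00e-04  4.48e-02  9.99e-01 -1.20e-03] 0.35056096756165045 [0.3 0.4 0.6] [ 0.16 -0.01 -0.54  1.04 -0.    0.25]
side [[0.8, -0.6, -0.02], [-0.41, -0.53, -0.74], [0.43, 0.6, -0.67]] [ 0.076 -0.465  0.695]
module 0.74 [262.0, 312.6, 334.5, 368.0] [175. 149.  73.] (array([376.4,   2.4]), array([85.9, 60.3]), 12.3)
module 0.68 [201.9, 236.6, 267.1, 273.0] [219. 160. 189.] (array([397.8, 216.2]), array([62.7, 85.7]), 29.6)
jig 0.8 [323.6, 182.9, 453.9, 278.5] [61. 62. 66.] (array([633.6, 105.4]), array([174.4, 149.8]), 85.0)
bar (array([693.3,  98.3]), array([153.3,  25.8]), 84.4)
finger 1029 [[0.3913, 0.0764, 0.1499], [0.3929, 0.0778, 0.1521], [0.4018, 0.1114, 0.1943], [0.4153, 0.1774, 0.2189], [0.4184, 0.182, 0.2191]]
wrist [[0.09, 1.0, 0.0], [0.96, -0.08, 0.26], [0.26, -0.02, -0.97]] [0.341 0.141 0.29 ]
module 0.83 [249.1, 289.4, 331.1, 396.9] [238. 236. 238.] (array([495. , 100.6]), array([59.5, 84.7]), 77.7)
module 0.81 [363.1, 134.5, 505.4, 268.5] [246. 221. 242.] (array([394.4, 215.4]), array([59.8, 83.6]), 29.1)
module 0.72 [61.8, 132.9, 187.6, 268.3] [227. 196.  56.] (array([373.6,   3.4]), array([83.2, 59.9]), 13.4)
jig 0.59 [263.4, 407.6, 380.7, 427.4] [29. 30. 32.] (array([561.4, 122.1]), array([94.9,  7.6]), 84.5)
scene [[-0.9, -0.43, 0.01], [-0.19, 0.39, -0.9], [0.38, -0.82, -0.43]] [0.094 1.011 0.504]
module 0.96 [310.4, 235.7, 363.4, 258.6] [229. 231. 234.] (array([496.2, 100. ]), array([65.3, 86.3]), 78.4)
module 0.79 [385.2, 230.8, 430.3, 250.6] [208. 178.  22.] (array([374.2,   3.3]), array([82.9, 64.2]), 12.5)
jig 0.97 [221.3, 205.0, 327.1, 263.5] [56. 61. 67.] (array([631.3, 106.4]), array([175.5, 148.4]), 84.6)
bar (array([692.6, 102.8]), array([149.1,  27.5]), 84.4)
```

View pics/c.png

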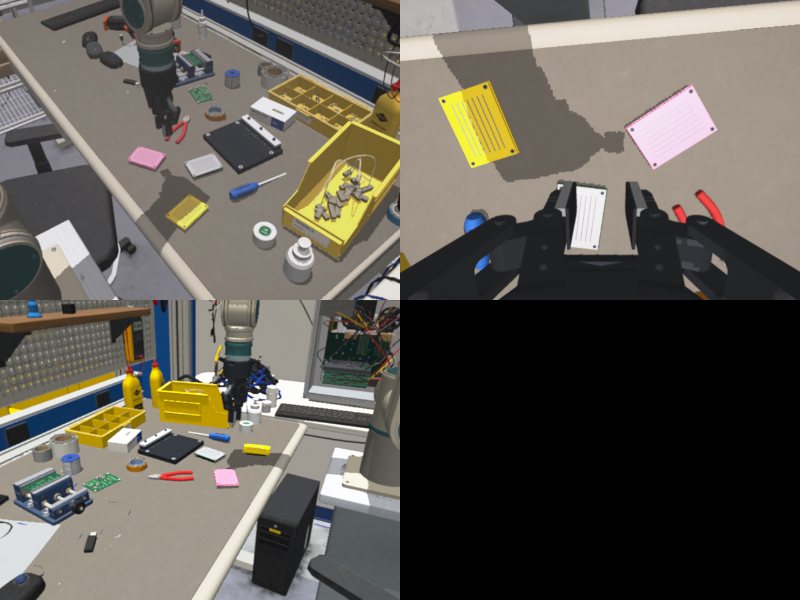

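The wrist view shows the white-grey module between the fingers, at about (588,218) in the mosaic. Its centre is (0.4955, 0.100) with yaw -12.3°, and the jig's yaw is about -5.2°. Now I'll go down behind the near edge.

{"name": "drive_tool", "arguments": {"moves": [{"hand": 0.3,"dp": [-0.009,-0.009,0.015],"turn": 0},{"hand": 0.3,"dp": [-0.009,-0.009,0.015],"turn": 0},{"hand": 0.3,"dp": [0,0,0.02],"turn": 0},{"hand": 0.3,"dp": [0,0,0.02],"turn": 0},{"hand": 0.3,"dp": [0,0,0.02],"turn": 0},{"hand": 0.3,"dp": [0,0,0.02],"turn": 0},{"hand": 0.3,"dp": [0,0,0.015],"turn": 0},{"hand": 0.3,"dp": [0,0,0.01],"turn": 0},{"hand": 0.3,"dp": [0,0,0.005],"turn": 0},{"hand": 0.3,"dp": [0,0,0.003],"turn": 0},{"hand": 0.3,"dp": [0,0,0],"turn": 0},{"hand": 0.3,"dp": [0,0,0],"turn": 0}]}}

```text
t: 3.7
eef_pos: [0.4245, 0.1149, 0.0775]
orientation: [0.001, 0.042, 0.999, 0.0]
force: [-0.1, 0.2, -0.1]
gripper_width: 0.349
grasp_force: 0.0
```

```bash
python3 - <<'E'
from h import *
s=sense(); print(s["t"],s["eef_pos"].round(4),s["orientation"].round(4),s["gripper_width"],s["force"].round(1))
b=read_camera("side"); 
cv2.imwrite("pics/d.png",cv2.resize(b["img"][170:330,200:400,::-1],(750,600),interpolation=cv2.INTER_CUBIC))
P,u,v=pts(b,np.ones((480,640),bool)); t=s["eef_pos"]
k=(abs(P[:,0]-t[0])<.03)&(abs(P[:,1]-t[1])<.05)&(P[:,2]>.006)&(P[:,2]<.06)
print("finger",len(P[k]), np.percentile(P[k],[1,5,50,95,99],axis=0).round(4).tolist())
E
```

```text
3.7 [0.4245 0.1149 0.0775] [7.000e-04 4.160e-02 9.991e-01 1.000e-04] 0.34854371116491406 [-0.1  0.2 -0.1]
finger 1049 [[0.3954, 0.0662, 0.006], [0.398, 0.0708, 0.0061], [0.4182, 0.0993, 0.0081], [0.4504, 0.1554, 0.0569], [0.454, 0.1622, 0.0593]]
```

View pics/d.png

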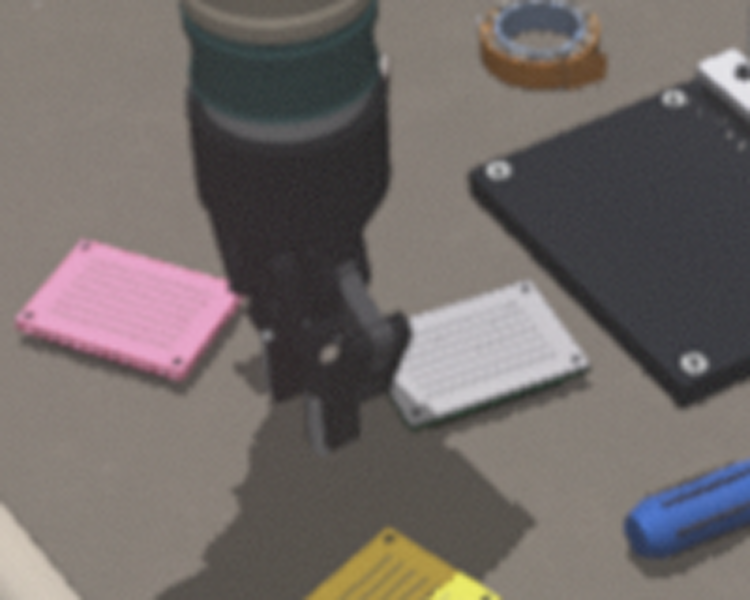

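The fingers stand just behind the near edge (crop 395,370), slightly left of centre. I'll shift right, lower 4 mm, then push.

{"name": "drive_tool", "arguments": {"moves": [{"hand": 0.3,"dp": [0,-0.0045,0.002],"turn": 0},{"hand": 0.3,"dp": [0,0,0.002],"turn": 0},{"hand": 0.3,"dp": [-0.006,0,0],"turn": 0},{"hand": 0.3,"dp": [-0.006,0,0],"turn": 0},{"hand": 0.3,"dp": [-0.005,0,0],"turn": 0},{"hand": 0.3,"dp": [-0.004,0,0],"turn": 0},{"hand": 0.3,"dp": [-0.004,0,0],"turn": 0},{"hand": 0.3,"dp": [-0.004,0,0],"turn": 0},{"hand": 0.3,"dp": [-0.003,0,0],"turn": 0},{"hand": 0.3,"dp": [0,0,0],"turn": 0}]}}

```text
t: 4.58
eef_pos: [0.4563, 0.1076, 0.073]
orientation: [0.001, 0.042, 0.999, 0.0]
force: [-0.0, -0.1, 0.3]
gripper_width: 0.353
grasp_force: 0.0
```

```bash
cat > m.py <<'E'
from h import *
s=sense(); print(round(s["t"],2),s["eef_pos"].round(4),s["orientation"].round(4),round(s["gripper_width"],3),s["force"].round(1))
import sys
J=np.array([.5598,.1122]); y=-5.1*np.pi/180; E=np.array([[np.cos(y),np.sin(y)],[-np.sin(y),np.cos(y)]])
print("tcp jig",(E@(s["eef_pos"][:2]-J)).round(4))
for n in sys.argv[1:]:
  b=read_camera(n)
  for r in regions_of(b,"module")[:4]:
    P,u,v=pts(b,r["mask"]); 
    if len(P)<150: continue
    c=np.median(b["img"][v,u],axis=0); Q=(P[:,:2]-J)@E.T; z=P[:,2]
    if c.max()-c.min()>60 or abs(Q[:,1]).mean()>.07: continue
    print(n,round(r["conf"],2),r["extent"],c,len(P),"jig pct",np.percentile(np.c_[Q,z],[2,50,98],axis=0).round(4).tolist())
    k=(z>.011)&(z<.024)
    if k.sum()>50: print("flat",rect(P[k]), (E@(np.array(rect(P[k])[0])/1000-J)).round(4))
E
python3 m.py side scene wrist
```

```text
4.58 [0.4563 0.1076 0.073 ] [5.000e-04 4.180e-02 9.991e-01 1.000e-04] 0.353 [-0.  -0.1  0.3]
tcp jig [-0.1027 -0.0138]
side 0.86 [315.0, 238.4, 362.9, 279.7] [188. 186. 191.] 873 jig pct [[-0.0843, -0.0438, 0.0139], [-0.0328, -0.0276, 0.0189], [-0.007, 0.0113, 0.0216]]
flat (array([512.8, 102.2]), array([60.9, 84.1]), 82.3) [-0.0459 -0.0141]
scene 0.55 [302.4, 232.2, 342.7, 257.9] [228. 230. 233.] 608 jig pct [[-0.0875, -0.041, 0.0034], [-0.044, 0.001, 0.0156], [-0.0092, 0.0172, 0.0176]]
flat (array([509.5, 105.4]), array([63.1, 86.1]), 79.1) [-0.0495 -0.0112]
wrist 0.96 [482.7, 16.4, 637.1, 271.5] [246. 213. 239.] 24984 jig pct [[-0.1971, 0.0418, 0.0113], [-0.1666, 0.068, 0.0152], [-0.1324, 0.0869, 0.0166]]
flat (array([402.7, 201.5]), array([59.9, 53.5]), 29.1) [-0.1644  0.075 ]
wrist 0.56 [261.3, 354.8, 379.7, 422.8] [165. 162. 164.] 6374 jig pct [[-0.0917, -0.0317, 0.011], [-0.0799, -0.0127, 0.015], [-0.0677, 0.0067, 0.0163]]
flat (array([479.3, 106.9]), array([44. , 28.9]), 84.5) [-0.0797 -0.0124]
```

{"name": "drive_tool", "arguments": {"moves": [{"hand": 0.3,"dp": [-0.002,0,0],"turn": 0},{"hand": 0.3,"dp": [-0.002,0,0],"turn": 0},{"hand": 0.3,"dp": [-0.002,0,0],"turn": 0},{"hand": 0.3,"dp": [-0.001,0,0],"turn": 0},{"hand": 0.3,"dp": [0,0,0],"turn": 0}]}}

```text
t: 5.3
eef_pos: [0.4627, 0.107, 0.073]
orientation: [0.0, 0.042, 0.999, 0.0]
force: [-0.3, -0.2, 0.0]
gripper_width: 0.349
grasp_force: 0.0
```

{"name": "drive_tool", "arguments": {"moves": [{"hand": 0.3,"dp": [-0.001,0,0],"turn": 0},{"hand": 0.3,"dp": [0,0,0],"turn": 0}]}}

```text
t: 5.47
eef_pos: [0.4632, 0.1069, 0.0729]
orientation: [-0.0, 0.042, 0.999, -0.0]
force: [-0.7, -0.0, -0.4]
gripper_width: 0.352
grasp_force: 0.3
```

{"name": "drive_tool", "arguments": {"moves": [{"hand": 0.3,"dp": [-0.001,0,0],"turn": 0},{"hand": 0.3,"dp": [0,0,0],"turn": 0}]}}

```text
t: 5.63
eef_pos: [0.4634, 0.1069, 0.0727]
orientation: [-0.001, 0.042, 0.999, 0.0]
force: [-2.6, -0.6, 1.7]
gripper_width: 0.35
grasp_force: 1.4
```

{"name": "drive_tool", "arguments": {"moves": [{"hand": 0.3,"dp": [-0.001,0,0],"turn": 0},{"hand": 0.3,"dp": [0,0,0],"turn": 0}]}}

```text
t: 5.8
eef_pos: [0.4636, 0.1068, 0.0725]
orientation: [-0.002, 0.042, 0.999, 0.0]
force: [-4.7, 0.4, 4.2]
gripper_width: 0.351
grasp_force: 2.5
```

{"name": "drive_tool", "arguments": {"moves": [{"hand": 0.3,"dp": [-0.001,0,0],"turn": 0},{"hand": 0.3,"dp": [0,0,0],"turn": 0}]}}

```text
t: 5.97
eef_pos: [0.4637, 0.1067, 0.0724]
orientation: [-0.003, 0.042, 0.999, 0.0]
force: [-7.6, 1.2, 4.6]
gripper_width: 0.35
grasp_force: 3.4
```

{"name": "drive_tool", "arguments": {"moves": [{"hand": 0.3,"dp": [-0.0004,0,-0.0018],"turn": 0},{"hand": 0.3,"dp": [-0.0003,0,-0.0018],"turn": 0},{"hand": 0.3,"dp": [-0.0002,0,-0.0018],"turn": 0},{"hand": 0.3,"dp": [-0.0003,0,-0.0018],"turn": 0},{"hand": 0.3,"dp": [-0.0003,0,-0.0018],"turn": 0},{"hand": 0.3,"dp": [-0.0003,0,-0.0018],"turn": 0},{"hand": 0.3,"dp": [-0.0003,0,-0.0018],"turn": 0},{"hand": 0.3,"dp": [-0.0003,0,-0.0018],"turn": 0}]}}

```text
t: 6.63
eef_pos: [0.4648, 0.1065, 0.0858]
orientation: [-0.004, 0.042, 0.999, 0.0]
force: [-6.8, 1.6, 0.8]
gripper_width: 0.351
grasp_force: 3.5
```

```bash
python3 m.py side; python3 - <<'E'
from h import *
b=read_camera("side")
cv2.imwrite("pics/e.png",cv2.resize(b["img"][170:330,240:440,::-1],(750,600),interpolation=cv2.INTER_CUBIC))
E
```

```text
6.63 [0.4648 0.1065 0.0858] [-0.004   0.0416  0.9991  0.    ] 0.351 [-6.8  1.6  0.8]
tcp jig [-0.0941 -0.0141]
side 0.87 [311.9, 235.5, 367.9, 273.3] [183. 181. 185.] 820 jig pct [[-0.0785, -0.0415, 0.0108], [-0.0298, -0.0289, 0.0231], [-0.002, 0.0128, 0.0319]]
flat (array([523.3, 103.3]), array([59.5, 71.1]), 82.4) [-0.0356 -0.0121]
```

View pics/e.png

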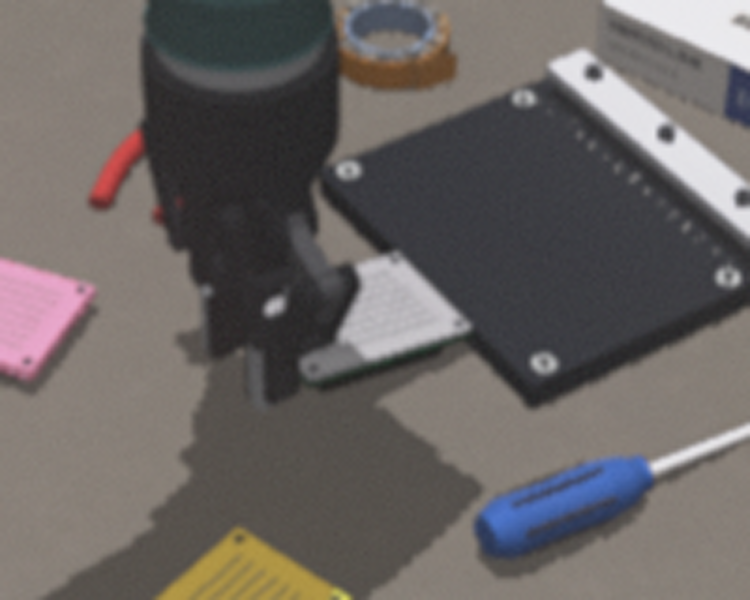

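The module follows the fingers: its near edge (crop 310,365) is up about 9°, and the far edge is against the face. I'll continue along the arc.

{"name": "drive_tool", "arguments": {"moves": [{"hand": 0.3,"dp": [-0.0004,0,-0.0022],"turn": 0},{"hand": 0.3,"dp": [-0.0004,0,-0.0022],"turn": 0},{"hand": 0.3,"dp": [-0.0005,0,-0.0021],"turn": 0},{"hand": 0.3,"dp": [-0.0005,0,-0.0021],"turn": 0},{"hand": 0.3,"dp": [-0.0006,0,-0.0022],"turn": 0},{"hand": 0.3,"dp": [-0.0006,0,-0.0021],"turn": 0},{"hand": 0.3,"dp": [-0.0007,0,-0.0021],"turn": 0},{"hand": 0.3,"dp": [-0.0008,0,-0.002],"turn": 0}]}}

```text
t: 7.45
eef_pos: [0.4687, 0.1061, 0.1027]
orientation: [-0.005, 0.042, 0.999, -0.0]
force: [-8.7, 1.8, 2.9]
gripper_width: 0.346
grasp_force: 4.4
```

```bash
python3 m.py side
```

```text
7.45 [0.4687 0.1061 0.1027] [-0.0048  0.0415  0.9991 -0.    ] 0.346 [-8.7  1.8  2.9]
tcp jig [-0.0902 -0.0141]
side 0.81 [321.9, 237.1, 366.7, 264.4] [170. 169. 173.] 731 jig pct [[-0.074, -0.042, 0.0143], [-0.031, -0.0297, 0.0297], [-0.0027, 0.0115, 0.0468]]
flat (array([545.3,  93.7]), array([71.2, 40. ]), 47.4) [-0.0128 -0.0197]
```

{"name": "drive_tool", "arguments": {"moves": [{"hand": 0.3,"dp": [-0.0006,0,-0.0018],"turn": 0},{"hand": 0.3,"dp": [-0.0006,0,-0.0018],"turn": 0},{"hand": 0.3,"dp": [-0.0007,0,-0.0018],"turn": 0},{"hand": 0.3,"dp": [-0.0007,0,-0.0017],"turn": 0},{"hand": 0.3,"dp": [-0.0008,0,-0.0017],"turn": 0},{"hand": 0.3,"dp": [-0.0008,0,-0.0016],"turn": 0},{"hand": 0.3,"dp": [-0.0009,0,-0.0016],"turn": 0},{"hand": 0.3,"dp": [-0.0009,0,-0.0016],"turn": 0},{"hand": 0.3,"dp": [-0.001,0,-0.0016],"turn": 0},{"hand": 0.3,"dp": [-0.001,0,-0.0015],"turn": 0},{"hand": 0.3,"dp": [-0.0011,0,-0.0015],"turn": 0},{"hand": 0.3,"dp": [-0.0011,0,-0.0015],"turn": 0}]}}

```text
t: 8.55
eef_pos: [0.4789, 0.1053, 0.1227]
orientation: [-0.005, 0.041, 0.999, -0.0]
force: [-2.6, 0.2, -0.3]
gripper_width: 0.349
grasp_force: 0.0
```

```bash
python3 m.py side; python3 - <<'E'
from h import *
b=read_camera("side")
cv2.imwrite("pics/f.png",cv2.resize(b["img"][170:330,240:440,::-1],(750,600),interpolation=cv2.INTER_CUBIC))
E
```

```text
8.55 [0.4789 0.1053 0.1227] [-4.700e-03  4.150e-02  9.991e-01 -1.000e-04] 0.349 [-2.6  0.2 -0.3]
tcp jig [-0.0799 -0.014 ]
side 0.72 [326.8, 234.5, 365.9, 259.4] [107.5 106.5 109. ] 574 jig pct [[-0.0647, -0.0419, 0.0166], [-0.0314, -0.034, 0.0373], [-0.0019, 0.0101, 0.066]]
flat (array([553.6,  98.3]), array([58.4, 26.4]), 63.8) [-0.0049 -0.0144]
```

View pics/f.png

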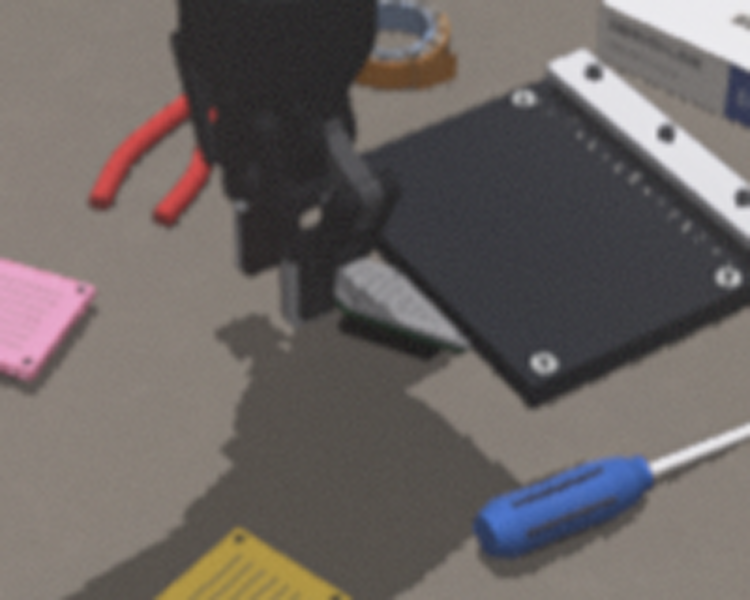

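θ is about 37° and the module leans on the face. Now mostly forward, with the tips staying below the edge.

{"name": "drive_tool", "arguments": {"moves": [{"hand": 0.3,"dp": [-0.0022,0,-0.0012],"turn": 0},{"hand": 0.3,"dp": [-0.0022,0,-0.0012],"turn": 0},{"hand": 0.3,"dp": [-0.0022,0,-0.0012],"turn": 0},{"hand": 0.3,"dp": [-0.0022,0,-0.0012],"turn": 0},{"hand": 0.3,"dp": [-0.0022,0,-0.0012],"turn": 0},{"hand": 0.3,"dp": [-0.0022,0,-0.0012],"turn": 0},{"hand": 0.3,"dp": [-0.0022,0,-0.0012],"turn": 0},{"hand": 0.3,"dp": [-0.0022,0,-0.0012],"turn": 0},{"hand": 0.3,"dp": [-0.0022,0,-0.0012],"turn": 0},{"hand": 0.3,"dp": [-0.0022,0,-0.0012],"turn": 0}]}}

```text
t: 9.53
eef_pos: [0.5058, 0.1034, 0.1362]
orientation: [0.0, 0.042, 0.999, 0.0]
force: [-0.7, -0.5, 0.1]
gripper_width: 0.351
grasp_force: 0.1
```

```bash
python3 m.py side scene
```

```text
9.53 [0.5058 0.1034 0.1362] [3.000e-04 4.170e-02 9.991e-01 0.000e+00] 0.351 [-0.7 -0.5  0.1]
tcp jig [-0.053  -0.0136]
side 0.78 [326.9, 230.8, 366.3, 263.4] [48. 48. 45.] 331 jig pct [[-0.0415, -0.0423, 0.0095], [-0.0257, -0.0367, 0.0435], [-0.0046, 0.0102, 0.08]]
flat (array([540.9,  97.1]), array([19.8, 56.4]), 8.1) [-0.0175 -0.0167]
scene 0.75 [302.0, 217.7, 325.5, 250.6] [25.  30.  23.5] 358 jig pct [[-0.0437, -0.0356, 0.0083], [-0.0266, 0.0116, 0.0364], [-0.0085, 0.0186, 0.0769]]
flat (array([540.5, 105.3]), array([58.8, 18. ]), 82.4) [-0.0186 -0.0086]
```

{"name": "drive_tool", "arguments": {"moves": [{"hand": 0.3,"dp": [-0.003,0,-0.0005],"turn": 0},{"hand": 0.3,"dp": [-0.003,0,-0.0005],"turn": 0},{"hand": 0.3,"dp": [-0.003,0,-0.0005],"turn": 0},{"hand": 0.3,"dp": [-0.003,0,-0.0005],"turn": 0},{"hand": 0.3,"dp": [-0.003,0,-0.0005],"turn": 0},{"hand": 0.3,"dp": [-0.003,0,-0.0005],"turn": 0},{"hand": 0.3,"dp": [-0.003,0,-0.0005],"turn": 0},{"hand": 0.3,"dp": [-0.003,0,-0.0005],"turn": 0},{"hand": 0.3,"dp": [-0.003,0,-0.0005],"turn": 0},{"hand": 0.3,"dp": [-0.003,0,-0.0005],"turn": 0}]}}

```text
t: 10.57
eef_pos: [0.5376, 0.1008, 0.1442]
orientation: [0.003, 0.042, 0.999, -0.0]
force: [-3.8, -2.1, 13.6]
gripper_width: 0.352
grasp_force: 7.2
```

```bash
python3 m.py side scene;  python3 - <<'E'
from h import *
b=read_camera("side")
cv2.imwrite("pics/g.png",cv2.resize(b["img"][170:330,240:440,::-1],(750,600),interpolation=cv2.INTER_CUBIC))
E
```

```text
10.57 [0.5376 0.1008 0.1442] [ 2.600e-03  4.180e-02  9.991e-01 -1.000e-04] 0.352 [-3.8 -2.1 13.6]
tcp jig [-0.0211 -0.0133]
side 0.76 [340.1, 218.8, 369.5, 262.2] [41. 44. 39.] 735 jig pct [[-0.0149, -0.0417, 0.0073], [-0.0052, -0.0323, 0.0396], [0.0006, 0.012, 0.0864]]
flat (array([550.4,  98.9]), array([17.3, 59.1]), 1.2) [-0.0082 -0.0141]
scene 0.64 [298.6, 206.4, 321.0, 253.3] [24. 39. 24.] 625 jig pct [[-0.017, -0.0362, 0.0048], [-0.0069, 0.0072, 0.0388], [-0.0005, 0.0184, 0.0821]]
flat (array([548.1, 102.7]), array([59.8, 15.9]), 80.5) [-0.0108 -0.0105]
```

View pics/g.png

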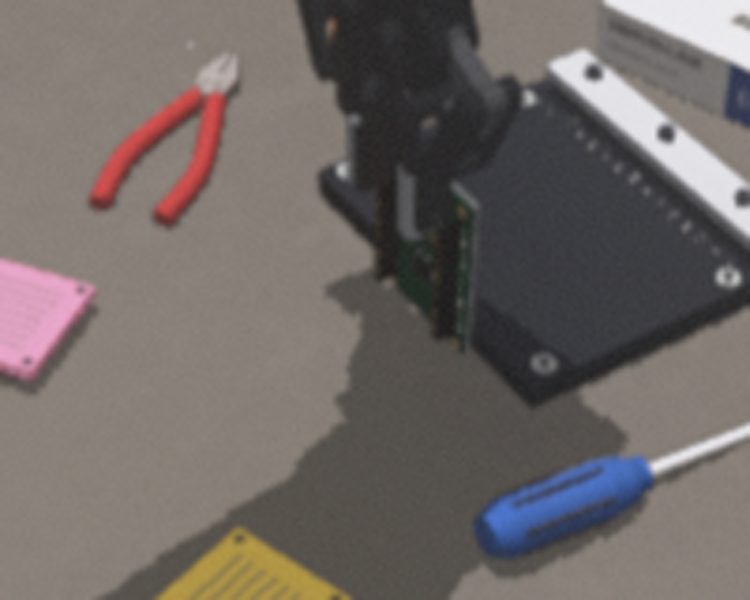

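The side view shows the module upright at the face, strips toward the robot. The 13.6 N reading means the tips are pressing on the strip ends (crop 410,235), so I'll rise a little into the gap above them and then push over.

{"name": "drive_tool", "arguments": {"moves": [{"hand": 0.3,"dp": [0,0,-0.003],"turn": 0},{"hand": 0.3,"dp": [0,0,-0.0033],"turn": 0},{"hand": 0.3,"dp": [0,0,0],"turn": 0}]}}

```text
t: 11.07
eef_pos: [0.5358, 0.1009, 0.1479]
orientation: [0.001, 0.042, 0.999, 0.0]
force: [-0.1, -0.0, 0.5]
gripper_width: 0.347
grasp_force: 0.0
```

{"name": "drive_tool", "arguments": {"moves": [{"hand": 0.3,"dp": [-0.003,0,0],"turn": 0},{"hand": 0.3,"dp": [-0.003,0,0],"turn": 0},{"hand": 0.3,"dp": [-0.003,0,0],"turn": 0},{"hand": 0.3,"dp": [-0.003,0,0],"turn": 0},{"hand": 0.3,"dp": [-0.003,0,0],"turn": 0}]}}

```text
t: 11.48
eef_pos: [0.5503, 0.0996, 0.147]
orientation: [-0.0, 0.042, 0.999, -0.0]
force: [-0.3, -0.2, 0.4]
gripper_width: 0.345
grasp_force: 0.0
```

```bash
python3 m.py side scene
```

```text
11.48 [0.5503 0.0996 0.147 ] [-2.000e-04  4.170e-02  9.991e-01 -0.000e+00] 0.345 [-0.3 -0.2  0.4]
tcp jig [-0.0083 -0.0134]
side 0.65 [341.0, 212.5, 375.4, 260.7] [40. 45. 39.] 887 jig pct [[-0.0132, -0.0415, 0.0082], [-0.0037, -0.0155, 0.0432], [0.006, 0.0117, 0.0815]]
flat (array([549.5,  97.2]), array([55.2, 15.2]), 87.1) [-0.0089 -0.0159]
scene 0.83 [295.7, 208.3, 319.0, 250.8] [21. 41. 24.] 706 jig pct [[-0.0158, -0.0366, 0.0058], [-0.0053, -0.0086, 0.0411], [0.005, 0.0186, 0.0788]]
flat (array([549.6, 102.5]), array([60.3, 17.4]), 85.5) [-0.0093 -0.0106]
scene 0.29 [220.8, 204.8, 327.3, 261.9] [57. 62. 69.] 3116 jig pct [[-0.0009, -0.0785, 0.0034], [0.0844, 0.0297, 0.017], [0.1423, 0.0853, 0.0357]]
flat (array([629.2, 106.1]), array([175.5, 148.4]), 84.0) [0.0697 0.0001]
```

{"name": "drive_tool", "arguments": {"moves": [{"hand": 0.3,"dp": [-0.003,0,0],"turn": 0},{"hand": 0.3,"dp": [-0.003,0,0.0002],"turn": 0},{"hand": 0.3,"dp": [-0.003,0,0.0002],"turn": 0},{"hand": 0.3,"dp": [-0.003,0,0.0003],"turn": 0},{"hand": 0.3,"dp": [-0.003,0,0.0003],"turn": 0},{"hand": 0.3,"dp": [-0.003,0,0.0003],"turn": 0}]}}

```text
t: 12.18
eef_pos: [0.5684, 0.0981, 0.146]
orientation: [0.0, 0.042, 0.999, 0.0]
force: [-0.6, -0.3, -0.2]
gripper_width: 0.349
grasp_force: 0.0
```

```bash
python3 m.py side scene
```

```text
12.18 [0.5684 0.0981 0.146 ] [0.     0.0417 0.9991 0.    ] 0.349 [-0.6 -0.3 -0.2]
tcp jig [ 0.0098 -0.0133]
side 0.71 [332.0, 222.8, 396.5, 260.4] [46. 62. 51.] 1410 jig pct [[-0.028, -0.0413, 0.021], [0.0096, -0.0127, 0.0265], [0.0544, 0.0135, 0.0371]]
flat (array([575.7, 105.2]), array([72.2, 90.5]), 84.9) [ 0.0165 -0.0056]
scene 0.96 [279.3, 221.8, 325.5, 243.9] [23.  58.  33.5] 642 jig pct [[-0.0295, -0.0357, 0.0184], [0.0064, -0.0095, 0.0232], [0.0503, 0.0187, 0.0328]]
flat (array([574.7, 101.5]), array([59.4, 93.2]), 84.7) [ 0.0158 -0.0093]
```

The module has dropped on the deck, with its far edge overhanging by about 29 mm. I'll retract the fingers behind it and lower.

{"name": "drive_tool", "arguments": {"moves": [{"hand": 0.3,"dp": [0.014,0,-0.003],"turn": 0},{"hand": 0.3,"dp": [0.014,0,0],"turn": 0},{"hand": 0.3,"dp": [0.014,0,0],"turn": 0},{"hand": 0.3,"dp": [0.014,0,0],"turn": 0},{"hand": 0.3,"dp": [0.01,0,0],"turn": 0},{"hand": 0.3,"dp": [0,0,0.02],"turn": 0},{"hand": 0.3,"dp": [0,0,0.02],"turn": 0},{"hand": 0.3,"dp": [0,0,0.016],"turn": 0},{"hand": 0.3,"dp": [0,0,0.008],"turn": 0},{"hand": 0.3,"dp": [0,0,0],"turn": 0}]}}

```text
t: 13.22
eef_pos: [0.5005, 0.1035, 0.0832]
orientation: [-0.002, 0.042, 0.999, -0.0]
force: [0.4, -0.8, 0.0]
gripper_width: 0.353
grasp_force: 0.0
```

```bash
python3 m.py side scene; python3 - <<'E'
from h import *
s=sense(); t=s["eef_pos"]
y=-4.8*np.pi/180; f=np.array([np.cos(y),np.sin(y)]); l=np.array([-np.sin(y),np.cos(y)])
for n in ("wrist","side","scene"):
  b=read_camera(n); P,u,v=pts(b,np.ones((480,640),bool)); d=P[:,:2]-t[:2]; X=d@f; Y=d@l
  k=(abs(X)<.013)&(abs(Y)<.035)&(P[:,2]>.004)&(P[:,2]<.05)
  print(n,k.sum(), np.percentile(P[k,2],[1,5,10,25,50]).round(4) if k.sum() else "", np.percentile(X[k],[1,99]).round(4),np.percentile(Y[k],[1,99]).round(4))
E
```

```text
13.22 [0.5005 0.1035 0.0832] [-2.000e-03  4.170e-02  9.991e-01 -3.000e-04] 0.353 [ 0.4 -0.8  0. ]
tcp jig [-0.0583 -0.0139]
side 0.56 [330.6, 223.1, 393.1, 261.6] [50. 73. 55.] 1042 jig pct [[-0.0267, -0.0415, 0.0211], [0.0215, -0.0204, 0.0263], [0.0551, 0.0132, 0.0368]]
flat (array([575.9, 101.5]), array([66. , 90.2]), 85.3) [ 0.017  -0.0092]
side 0.23 [342.0, 181.2, 453.9, 278.2] [60. 61. 66.] 5405 jig pct [[0.0019, -0.0854, 0.0063], [0.091, -0.0283, 0.02], [0.1446, 0.079, 0.0383]]
flat (array([632., 105.]), array([173.8, 147.8]), 85.6) [ 0.0726 -0.0008]
scene 0.69 [275.3, 219.8, 321.3, 244.9] [36.  81.5 49. ] 640 jig pct [[-0.0292, -0.036, 0.0181], [0.0109, -0.004, 0.0232], [0.0509, 0.0185, 0.0335]]
flat (array([572.4,  93.1]), array([75.2, 92.5]), 83.7) [ 0.0142 -0.0179]
wrist 4163 [0.0148 0.0188 0.0217 0.0272 0.0351] [-0.0121  0.0098] [-0.0268  0.0292]
side 687 [0.0042 0.0047 0.0051 0.006  0.0079] [-0.0125  0.0125] [-0.034  0.032]
scene 343 [0.0041 0.005  0.0163 0.024  0.0326] [-0.0124  0.0087] [-0.0218  0.0329]
```

{"name": "drive_tool", "arguments": {"moves": [{"hand": 0.3,"dp": [-0.004,0,-0.0045],"turn": 0},{"hand": 0.3,"dp": [-0.005,0,0],"turn": 0},{"hand": 0.3,"dp": [-0.004,0,0],"turn": 0},{"hand": 0.3,"dp": [-0.003,0,0],"turn": 0},{"hand": 0.3,"dp": [-0.003,0,0],"turn": 0},{"hand": 0.3,"dp": [-0.003,0,0],"turn": 0},{"hand": 0.3,"dp": [-0.003,0,0],"turn": 0},{"hand": 0.3,"dp": [-0.003,0,0],"turn": 0},{"hand": 0.3,"dp": [-0.003,0,0],"turn": 0},{"hand": 0.3,"dp": [-0.003,0,0],"turn": 0},{"hand": 0.3,"dp": [-0.003,0,0],"turn": 0}]}}

```text
t: 14.48
eef_pos: [0.5395, 0.1005, 0.0894]
orientation: [0.0, 0.042, 0.999, -0.0]
force: [0.1, 0.2, -1.1]
gripper_width: 0.348
grasp_force: 0.2
```

```bash
python3 m.py side
```

```text
14.48 [0.5395 0.1005 0.0894] [ 1.000e-04  4.170e-02  9.991e-01 -0.000e+00] 0.348 [ 0.1  0.2 -1.1]
tcp jig [-0.0192 -0.0134]
side 0.76 [353.1, 218.1, 406.3, 254.7] [50. 72. 56.] 740 jig pct [[-0.0026, -0.0411, 0.0212], [0.0473, -0.0335, 0.0262], [0.0763, 0.01, 0.0369]]
flat (array([593.4,  80.3]), array([87.4, 41.3]), 11.2) [ 0.0363 -0.0288]
```

{"name": "drive_tool", "arguments": {"moves": [{"hand": 0.3,"dp": [-0.001,0,0.0009],"turn": 0},{"hand": 0.3,"dp": [-0.003,0,0.0008],"turn": 0},{"hand": 0.3,"dp": [-0.003,0,0],"turn": 0},{"hand": 0.3,"dp": [-0.003,0,0],"turn": 0},{"hand": 0.3,"dp": [-0.003,0,0],"turn": 0}]}}

```text
t: 15.0
eef_pos: [0.5499, 0.0996, 0.0873]
orientation: [-0.003, 0.042, 0.999, 0.0]
force: [-9.3, 1.5, 10.1]
gripper_width: 0.351
grasp_force: 6.9
```

{"name": "drive_tool", "arguments": {"moves": [{"hand": 0.3,"dp": [-0.003,0,0],"turn": 0},{"hand": 0.3,"dp": [-0.003,0,0],"turn": 0},{"hand": 0.3,"dp": [-0.003,0,0],"turn": 0},{"hand": 0.3,"dp": [-0.003,0,0],"turn": 0},{"hand": 0.3,"dp": [-0.003,0,0],"turn": 0},{"hand": 0.3,"dp": [-0.003,0,0],"turn": 0},{"hand": 0.3,"dp": [-0.003,0,0],"turn": 0},{"hand": 0.3,"dp": [-0.003,0,0],"turn": 0},{"hand": 0.3,"dp": [-0.003,0,0],"turn": 0}]}}

```text
t: 15.75
eef_pos: [0.5544, 0.0992, 0.0866]
orientation: [-0.027, 0.041, 0.999, 0.001]
force: [-57.7, 5.3, 62.4]
gripper_width: 0.348
grasp_force: 42.5
```

```bash
python3 m.py side wrist
```

```text
15.75 [0.5544 0.0992 0.0866] [-0.0275  0.0406  0.9988  0.0012] 0.348 [-57.7   5.3  62.4]
tcp jig [-0.0042 -0.0135]
side 0.63 [360.3, 218.7, 409.3, 253.1] [49. 67. 55.] 651 jig pct [[0.0082, -0.0422, 0.02], [0.0561, -0.0347, 0.0262], [0.0881, 0.0034, 0.0376]]
flat (array([610.5,  76.8]), array([93.7, 47.7]), 21.4) [ 0.0536 -0.0308]
```

The tips caught the deck's front corner, so I'm backing off at once.

{"name": "drive_tool", "arguments": {"moves": [{"hand": 0.3,"dp": [0.03,0,0],"turn": 0},{"hand": 0.3,"dp": [0.008,0,-0.003],"turn": 0},{"hand": 0.3,"dp": [0,0,-0.001],"turn": 0},{"hand": 0.3,"dp": [0,0,0],"turn": 0}]}}

```text
t: 16.28
eef_pos: [0.5427, 0.1005, 0.0927]
orientation: [0.002, 0.042, 0.999, 0.0]
force: [-0.1, -0.3, 0.4]
gripper_width: 0.354
grasp_force: 0.0
```

```bash
python3 m.py side wrist; python3 - <<'E'
from h import *
s=sense(); t=s["eef_pos"]
y=-4.8*np.pi/180; f=np.array([np.cos(y),np.sin(y)]); l=np.array([-np.sin(y),np.cos(y)])
b=read_camera("wrist"); P,u,v=pts(b,np.ones((480,640),bool)); d=P[:,:2]-t[:2]; X=d@f; Y=d@l
k=(abs(X)<.013)&(abs(Y)<.035)&(P[:,2]>.006)&(P[:,2]<.05)
print(k.sum(), np.percentile(P[k,2],[0.2,1,5]).round(4))
q=(X>.02)&(X<.12)&(abs(Y)<.08); print("deck z",np.percentile(P[q,2],[10,30,50,90]).round(4) if q.any() else "")
cv2.imwrite("pics/i.png",b["img"][:,:,::-1])
E
```

```text
16.28 [0.5427 0.1005 0.0927] [1.800e-03 4.170e-02 9.991e-01 1.000e-04] 0.354 [-0.1 -0.3  0.4]
tcp jig [-0.016  -0.0132]
side 0.73 [356.1, 212.3, 409.0, 251.6] [49. 73. 56.] 850 jig pct [[0.0056, -0.0417, 0.0215], [0.0539, -0.0291, 0.0262], [0.0867, 0.0114, 0.0371]]
flat (array([615.4,  84. ]), array([104.9,  56.5]), 29.3) [ 0.0579 -0.0231]
side 0.53 [325.1, 182.2, 453.6, 282.6] [60. 61. 66.] 4427 jig pct [[0.0012, -0.0855, 0.0063], [0.1032, -0.044, 0.0199], [0.1454, 0.0781, 0.0384]]
flat (array([630.9, 104.1]), array([172.8, 148.2]), 86.3) [ 0.0715 -0.0017]
3394 [0.0195 0.0208 0.0245]
deck z [0.0163 0.0211 0.0215 0.0226]
```

View pics/i.png

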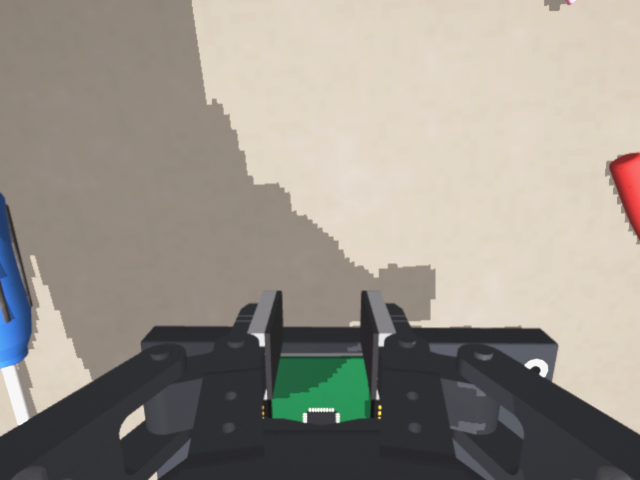

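The wrist view shows the pads (267/373, 330) behind the green board (edge at row 357), with the jig's front edge at row 327. The tip offset is nearer 72.5 mm than 69, so I'll proceed at TCP z of about 0.0915 in small calls.

{"name": "drive_tool", "arguments": {"moves": [{"hand": 0.3,"dp": [0,0,0.001],"turn": 0},{"hand": 0.3,"dp": [-0.002,0,0],"turn": 0},{"hand": 0.3,"dp": [-0.002,0,0],"turn": 0},{"hand": 0.3,"dp": [-0.002,0,0],"turn": 0},{"hand": 0.3,"dp": [-0.002,0,0],"turn": 0}]}}

```text
t: 16.95
eef_pos: [0.5494, 0.0997, 0.0908]
orientation: [0.0, 0.042, 0.999, -0.0]
force: [-0.5, 0.6, -0.2]
gripper_width: 0.356
grasp_force: 0.0
```

{"name": "drive_tool", "arguments": {"moves": [{"hand": 0.3,"dp": [-0.002,0,0],"turn": 0},{"hand": 0.3,"dp": [-0.002,0,0],"turn": 0},{"hand": 0.3,"dp": [-0.001,0,0],"turn": 0}]}}

```text
t: 17.2
eef_pos: [0.5541, 0.0993, 0.0908]
orientation: [-0.0, 0.042, 0.999, -0.0]
force: [-0.7, 0.1, 0.1]
gripper_width: 0.352
grasp_force: 0.3
```

{"name": "drive_tool", "arguments": {"moves": [{"hand": 0.3,"dp": [-0.002,0,0],"turn": 0},{"hand": 0.3,"dp": [-0.002,0,0],"turn": 0},{"hand": 0.3,"dp": [-0.002,0,0],"turn": 0},{"hand": 0.3,"dp": [-0.002,0,0],"turn": 0}]}}

```text
t: 17.53
eef_pos: [0.5623, 0.0986, 0.0908]
orientation: [0.0, 0.042, 0.999, -0.0]
force: [-0.5, 0.0, 0.0]
gripper_width: 0.347
grasp_force: 0.2
```

```bash
cat > w.py <<'E'
from h import *
# board rear edge from wrist view: green pixels at board height
J=np.array([.5598,.1122]); y=-5.1*np.pi/180; E=np.array([[np.cos(y),np.sin(y)],[-np.sin(y),np.cos(y)]])
b=read_camera("wrist"); im=b["img"].astype(int)
g=(im[...,1]>im[...,0]+25)&(im[...,1]>im[...,2]+15)
P,u,v=pts(b,g); Q=(P[:,:2]-J)@E.T; k=(abs(Q[:,1])<.08)&(Q[:,0]>-.05); Q=Q[k]; print(k.sum(), "z",np.median(P[k,2]).round(4))
for lo in np.arange(-.045,.03,.01):
  s=(Q[:,1]>lo)&(Q[:,1]<lo+.01)
  if s.sum()>30: print(round(lo+.005,3), np.percentile(Q[s,0],2).round(4))
E
python3 w.py; python3 m.py
```

```text
6279 z 0.0216
-0.03 0.0136
-0.02 -0.0001
-0.01 0.0137
0.0 0.014
0.01 0.0272
17.58 [0.5628 0.0986 0.0909] [5.000e-04 4.180e-02 9.991e-01 0.000e+00] 0.351 [0.3 0.5 0.2]
tcp jig [ 0.0042 -0.0133]
```

{"name": "drive_tool", "arguments": {"moves": [{"hand": 0.3,"dp": [-0.002,0,0],"turn": 0},{"hand": 0.3,"dp": [-0.002,0,0],"turn": 0},{"hand": 0.3,"dp": [-0.002,0,0],"turn": 0},{"hand": 0.3,"dp": [-0.002,0,0],"turn": 0},{"hand": 0.3,"dp": [-0.002,0,0],"turn": 0},{"hand": 0.3,"dp": [-0.002,0,0],"turn": 0}]}}

```text
t: 18.08
eef_pos: [0.5742, 0.0976, 0.0908]
orientation: [0.0, 0.042, 0.999, 0.0]
force: [-0.8, 0.6, 1.2]
gripper_width: 0.348
grasp_force: 0.4
```

{"name": "drive_tool", "arguments": {"moves": [{"hand": 0.3,"dp": [-0.002,0,0],"turn": 0},{"hand": 0.3,"dp": [-0.002,0,0],"turn": 0},{"hand": 0.3,"dp": [-0.002,0,0],"turn": 0},{"hand": 0.3,"dp": [-0.002,0,0],"turn": 0},{"hand": 0.3,"dp": [-0.002,0,0],"turn": 0}]}}

```text
t: 18.5
eef_pos: [0.5841, 0.0968, 0.0908]
orientation: [-0.0, 0.042, 0.999, 0.0]
force: [-1.7, -0.8, 1.4]
gripper_width: 0.349
grasp_force: 0.5
```

```bash
python3 m.py side; python3 w.py
```

```text
18.5 [0.5841 0.0968 0.0908] [-0.      0.0417  0.9991  0.    ] 0.349 [-1.7 -0.8  1.4]
tcp jig [ 0.0256 -0.0132]
side 0.88 [377.4, 209.7, 424.3, 245.5] [51. 74. 58.] 657 jig pct [[0.0393, -0.0421, 0.0208], [0.0868, -0.0342, 0.0257], [0.1207, 0.0065, 0.0371]]
flat (array([641.8,  82.9]), array([94. , 47.4]), 4.1) [ 0.0843 -0.0219]
6260 z 0.0216
-0.03 0.0361
-0.02 0.0334
-0.01 0.0363
0.0 0.0364
0.01 0.0496
```

Still square. The edge at 0.036 needs to reach 0.044, so I'll push in steps until the fence stops it.

{"name": "drive_tool", "arguments": {"moves": [{"hand": 0.3,"dp": [-0.002,0,0],"turn": 0},{"hand": 0.3,"dp": [-0.002,0,0],"turn": 0},{"hand": 0.3,"dp": [-0.001,0,0],"turn": 0}]}}

```text
t: 18.9
eef_pos: [0.5892, 0.0964, 0.0908]
orientation: [0.0, 0.042, 0.999, 0.0]
force: [0.2, 0.5, 0.4]
gripper_width: 0.349
grasp_force: 0.2
```

{"name": "drive_tool", "arguments": {"moves": [{"hand": 0.3,"dp": [-0.001,0,0],"turn": 0},{"hand": 0.3,"dp": [-0.001,0,0],"turn": 0}]}}

```text
t: 19.07
eef_pos: [0.5909, 0.0962, 0.0908]
orientation: [-0.0, 0.042, 0.999, 0.0]
force: [-2.1, 0.4, 0.5]
gripper_width: 0.349
grasp_force: 1.2
```

{"name": "drive_tool", "arguments": {"moves": [{"hand": 0.3,"dp": [-0.001,0,0],"turn": 0},{"hand": 0.3,"dp": [0,0,0],"turn": 0}]}}

```text
t: 19.23
eef_pos: [0.5911, 0.0962, 0.0906]
orientation: [-0.001, 0.042, 0.999, 0.0]
force: [-3.6, 0.6, 3.0]
gripper_width: 0.351
grasp_force: 1.7
```

{"name": "drive_tool", "arguments": {"moves": [{"hand": 0.3,"dp": [-0.001,0,0],"turn": 0},{"hand": 0.3,"dp": [-0.001,0,0],"turn": 0},{"hand": 0.3,"dp": [0,0,0],"turn": 0}]}}

```text
t: 19.48
eef_pos: [0.5914, 0.0962, 0.0904]
orientation: [-0.003, 0.042, 0.999, 0.0]
force: [-7.2, 0.5, 5.0]
gripper_width: 0.353
grasp_force: 3.6
```

```bash
python3 m.py side; python3 w.py
```

```text
19.48 [0.5914 0.0962 0.0904] [-2.800e-03  4.160e-02  9.991e-01  1.000e-04] 0.353 [-7.2  0.5  5. ]
tcp jig [ 0.0329 -0.0131]
side 0.9 [386.1, 210.6, 426.4, 244.1] [53. 71. 57.] 585 jig pct [[0.0487, -0.0415, 0.021], [0.0948, -0.0345, 0.0258], [0.126, 0.0013, 0.0365]]
flat (array([648.8,  73.8]), array([91.7, 43.3]), 18.7) [ 0.0921 -0.0303]
6314 z 0.0216
-0.03 0.0424
-0.02 0.0419
-0.01 0.0423
0.0 0.0425
0.01 0.0555
```

Home against the fence. I'll back off straight and rise, then verify.

{"name": "drive_tool", "arguments": {"moves": [{"hand": 0.3,"dp": [0.004,0,0],"turn": 0},{"hand": 0.3,"dp": [0.01,0,0],"turn": 0},{"hand": 0.3,"dp": [0.02,0,-0.005],"turn": 0},{"hand": 0.3,"dp": [0.02,0,-0.02],"turn": 0},{"hand": 0.3,"dp": [0.02,0,-0.03],"turn": 0},{"hand": 0.3,"dp": [0.02,0,-0.03],"turn": 0},{"hand": 0.3,"dp": [0,0,0],"turn": 0},{"hand": 0.3,"dp": [0,0,0],"turn": 0}]}}

```text
t: 20.3
eef_pos: [0.5012, 0.104, 0.178]
orientation: [0.003, 0.042, 0.999, 0.0]
force: [1.2, -0.4, -0.3]
gripper_width: 0.351
grasp_force: 0.0
```

```bash
python3 m.py side scene; python3 w.py; python3 - <<'E'
from h import *
b=read_camera("side")
cv2.imwrite("pics/j.png",cv2.resize(b["img"][150:310,300:500,::-1],(750,600),interpolation=cv2.INTER_CUBIC))
E
```

```text
20.3 [0.5012 0.104  0.178 ] [3.100e-03 4.150e-02 9.991e-01 2.000e-04] 0.351 [ 1.2 -0.4 -0.3]
tcp jig [-0.0577 -0.0133]
side 0.8 [368.5, 203.9, 429.0, 243.9] [51. 79. 58.] 1241 jig pct [[0.0457, -0.0407, 0.0213], [0.0826, -0.0117, 0.0259], [0.1261, 0.014, 0.0364]]
flat (array([647. ,  98.9]), array([71.2, 85.7]), 84.8) [ 0.088  -0.0055]
scene 0.72 [248.1, 212.9, 296.0, 238.3] [38. 80. 48.] 653 jig pct [[0.0427, -0.0367, 0.0176], [0.0796, -0.01, 0.0231], [0.1243, 0.0186, 0.0332]]
flat (array([643.3,  80.1]), array([88.3, 87.8]), 86.0) [ 0.086  -0.0246]
1354 z 0.0214
-0.04 0.0423
-0.03 0.0422
-0.02 0.0422
-0.01 0.0424
0.0 0.0423
0.01 0.0423
0.02 0.0427
```

View pics/j.png

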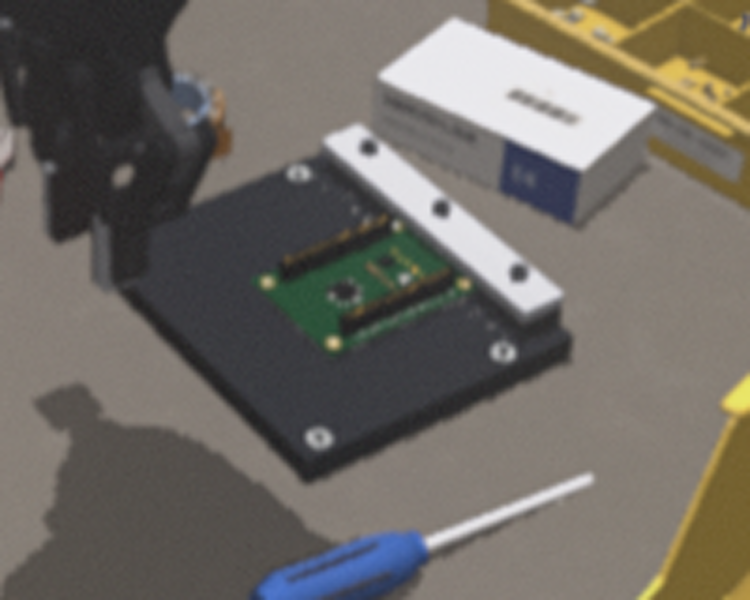

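The side view shows the module upside down, strips up and square, with its edge under the bar (crop 400–465, 225–285). The fingers are clear, so I'm handing in.

```bash
python3 -c "
from rig import *
print(close_job())"
```

```text
the job is handed in; nothing more can be done
None
```

The module lies upside down on the jig's deck, strips up, pushed until the fence stopped it and square, and the job is handed in (no verdict returned); during the push across the deck the fingertips briefly caught the jig's front corner at about 58 N in x and 62 N in z, with 42.5 N read on a finger pad, and I can't tell whether any of that pressed on the module (its limit is 35 N).

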